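# Seat the emergency battery stick in a lamp housing and hold it home

### The job

Lay the upright battery stick on its side in the lamp housing's V trough, then push it endwise along the trough, under the steel lip, until the sprung contact behind the lip is pressed fully home against its stop. Finish while still holding it pressed home with the fingers: do not let go, because the spring would push it back out. Leave the jar, the screwdriver and the carton where they are.

Things in the scene. Friction and masses are not known exactly. Their poses are not given: they have to be found in the camera images.
- battery: White round battery stick, 34 mm in diameter and 120 mm long, 0.13 to 0.25 kg, with a thin steel band at each end; both ends are alike, so either may go under the lip. It starts upright and loose on the bench. Origin: centre of the end it stands on; z runs along the stick to its other end.
- battery_centre (a point): Middle of the battery stick, on its axis, 60 mm from either end.
- housing: Grey open lamp housing fixed to the bench, 210 mm (x) by 290 mm (y), rim 22 mm high, floor 4 mm thick. Origin: centre of its underside, on the bench; z up; its own +y is the pushing direction, from the trough's open end to the lip. Beside the trough lie a black driver box (x = 69 to 95 mm, 24 mm high) and a flat white light board (around x = -75 mm, 7 mm high).
- trough (a point): Middle of the aluminium V trough, on the axis of a stick lying in it: x = 0, y = -25, z = 40 mm in the housing's frame. The trough runs along y from -100 to +50 mm; its faces slope 35 degrees. It is 32 mm wide, narrower than the stick, so fingers can pass down on both sides of the stick. Its -y end is open, with 40 mm of bare floor up to the rim.
- lip (a point): Middle of the front edge of the steel lip, on its underside: x = 0, y = 50, z = 60 mm in the housing's frame, 3 mm above a stick lying in the trough. The lip covers y = 50 to 100 mm, 4 mm thick, its front edge turned up 4 mm and 8 mm out; it is the roof of a steel bracket 49 mm wide with side cheeks 41 mm apart and an end wall.
- plunger_face (a point): Centre of the flat round face (22 mm in diameter, copper) of the sprung contact under the lip, on the trough's axis; out, it is at y = 66 mm in the housing's frame, fully home at y = 76 mm. With the stick home its middle is at y = 16 mm and its tail end at y = -44 mm.
- plunger (a joint): Travel of the sprung contact in m: 0 is fully out, 0.010 is fully home against its hard stop. It pushes back with 4 N at the start of its travel, rising evenly to 9 N at the stop.
- jar: Bystander: glass jar with a lid, 70 mm in diameter, 85 mm high; origin at the centre of its underside.
- screwdriver: Bystander: screwdriver 190 mm long lying on the bench; origin near its middle, x along it towards the tip.
- carton: Bystander: small open cardboard carton, 70 by 70 by 45 mm; origin at the centre of its underside.
Not all that is in view belongs to the job. There is more than one size of the battery; the job needs the larger.

How it is judged:
On the way:
1. the battery stick lies on its side in the trough (angle between the z axis of battery and the y axis of housing, either way round below 0.12 rad and x of battery_centre in the frame of housing between -0.006 and 0.006 m and z of battery_centre in the frame of housing between 0.034 and 0.046 m and y of battery_centre in the frame of housing between -0.1 and 0.03 m), for 0.2 s.
At the end, for the whole second after the job is handed in: The stick lies in the trough (within 0.12 rad and 6 mm of its axis), under the lip, its middle within 6 mm of home; it presses the contact with over 3 N to at least 8.5 of its 10 mm travel; the fingers still bear on the stick with over 2 N and it is still (angle between the z axis of battery and the y axis of housing, either way round below 0.12 rad and x of battery_centre in the frame of housing between -0.006 and 0.006 m and z of battery_centre in the frame of housing between 0.034 and 0.046 m and y of battery_centre in the frame of housing between 0.01 and 0.022 m and value of joint plunger above 0.0085 m and contact force between battery and plunger above 3 N and contact force between the fingers and battery above 2 N and linear speed of battery below 0.02 m/s); the arm keeps its last pose, push and grip.
It fails at once if the jar is moved more than 30 mm (distance of jar from where it was at the start of the episode above 0.03 m).
It fails at once if the screwdriver is moved more than 30 mm (distance of screwdriver from where it was at the start of the episode above 0.03 m).
It fails at once if the carton is moved more than 30 mm (distance of carton from where it was at the start of the episode above 0.03 m).
It also fails if it takes over 48 s, if anything falls off the work surface, if the arm or the gripper's body presses on something with over 40 N, if the wrist force passes 120 N, or if a joint passes its speed limit or range.

### The arm

A 6-joint arm with a two-finger parallel gripper is mounted at the origin on the work surface. World frame = base frame: x ahead of the robot, y to its left, z up, the work surface at z = 0. Lengths are in m, angles in rad, forces in N, time in s.
With the tool pointing down it reaches from about 0.35 to 0.775 m from the base axis. Payload 7.3 kg.
Tool frame: the origin (TCP) lies on the mounting face of the last link; the fingertips stand 178 mm ahead of it and the grasp point (between the pads) lies 159 mm ahead of it (robot.grip_depth is the distance from the TCP to the grasp point, in m); z points along the fingers, y is the line along which they close (so a half turn about z gives the same grasp; the last joint's range is limited). The gripper opens to 92 mm and grips with 3 to 60 N. Pads are 19 mm wide; open, the fingers measure 130 mm over their backs; the gripper's body (75 mm by 190 mm) begins 47 mm behind the grasp point.
Start: joints at [-1.397, 0.342, 1.524, -0, 1.275, -0.146], TCP at [0.165, -0.498, 0.405] pointing down, gripper open.
Joint ranges: [-2.53, 2.53], [-0.77, 2.02], [0.04, 2.7], [-1, 4.14], [0.28, 2.66], [-3.11, 3.11]. Speed limits (rad/s): [2.57, 2.57, 3.14, 3.14, 3.14, 3.14].

### API

Orientations are given as [roll, pitch, yaw] about the fixed x, y, z axes, in that order (R = Rz(yaw) Ry(pitch) Rx(roll)).
In Python, from cell import observe, cams, robot, models gives the robot as it stands.
- The arm moves only by the shell command python3 -m jog 'ROWS' [FORCE]. ROWS is JSON, a list of rows, each a list of 3 entries, a list of its own where there are three numbers: the shift along the tool's x, y, z each as a share of 0.4 m, from -1 to 1, then the turn about the tool's z as a share of pi rad, from -1 to 1, then the closure, from 0 (fully open) to 1 (shut). In form: [[[x, y, z], turn, jaw], ...]. A call has 1 to 12 rows; each row is the pose to reach, as a shift and turn from the pose commanded when the call began, along the tool's axes at that moment, turning the shorter way round; what a row does not reach only later rows make up. A row lasts 1/8 s, in which the tool goes at most 62.5 mm and 10.7 degrees, less where a joint would pass 70% of its speed; a pose out of reach is approached as far as the arm can. A call with a number of a shift or a turn outside -1 to 1 is refused whole. A call with a gripper value outside its range is refused whole. The fingers move at their own pace and stop on an object; FORCE is the grip in N (left out, the last holds). Time passes only in rows, so rows that repeat a pose let the fingers close. It gives the time, the measured TCP pose, the force, the opening and the grip force at its end, in the units of the state.
- observe(): the state, without advancing time (a new reading comes with each control period).
- cams.read_camera(name): name is "scene" or "top" or "wrist"; returns the picture (400x640x3 uint8, red, green, blue); there is no depth.
- cams.camera_model(name): a dict with "camera_matrix" (3x3 intrinsics, pixels), "k1" (the pictures are not rectified: a ray, as slopes to the right and down, at radius r is drawn at 1 + k1 r^2 times it, then the intrinsics apply), "pose" (4x4, takes a point from camera to world coordinates). Camera axes: x right, y down, z forward; pixel columns grow to the right and rows downward; lengths in m; the calibration is good to about 2 mm. A picture is of the moment at which its call begins: read the wrist's pose just before it. camera_model takes no time and is no camera call; for the wrist camera it gives the pose at the moment of the call.
- robot.hand_in(): hands the job in; it is judged then, once.
Trained networks look in the newest picture that a camera, given by its name, has taken for a name from the list of things; names that differ only in an ending like _2 or _b are one class to them, and where a whole thing is asked for, a point or a joint stands for the part that bears it (a point fixed in the world has none). Each returns a list of dicts, best first, with "confidence" (0 to 1); they miss things now and then, are a little off and sometimes report something else, mostly with a low value. They report only what shows in the picture. A call takes as long as a camera call. They do not tell look-alikes from the thing itself.
- models.find_in(target, camera): "position" ([x, y, z] in m, in world coordinates, good to about 4 mm: the middle of the surface that is visible of it).
- models.pinpoint(target, camera): "position" ([x, y, z] in m, in world coordinates, good to about 4 mm: a listed point, or the origin of a listed thing).
The state is a dict: "time": time; "qpos": joint angles; "qvel": joint speeds; "joint_efforts": joint torques, N m; "tool_pos": TCP position; "tool_rot": TCP orientation; "contact_force": force on the tool from outside, world axes, zero at the start; "torque": the same for the moment, N m; "opening": finger opening in m; "grip_force": force on a finger pad.
Only numpy, scipy, OpenCV 4.12 (cv2) and the standard library are available. Lean on these libraries where they do the work, as an engineer would, in place of code of your own. Each camera call takes 0.05 s, during which the arm holds its last target. There are 200 camera calls.

## Working session

There is one attempt and no reset: what is moved stays moved. The work goes in short steps, Python scripts to look and compute and a shell command to move; the robot and the scene stay as the last step left them, time stands still between calls to the robot, and variables do not carry over. Pictures are saved under pics/ and viewed, at most 10 in all, crops included, and the job is handed in when it is done.

```bash
ls; mkdir -p pics
python3 - <<'E'
from cell import observe,cams,robot,models
import cv2
for c in ["top","scene"]:
    im=cams.read_camera(c); cv2.imwrite(f"pics/{c}0.png",im[:,:,::-1])
    for t in ["battery","battery_centre","housing","trough","lip","plunger_face","jar","screwdriver","carton"]:
        print(c,t,[([round(v,3) for v in d["position"]],round(d["confidence"],2)) for d in models.pinpoint(t,c)[:3]])
s=observe();print(s["time"],s["tool_pos"],s["tool_rot"],s["opening"])
E
```

```text
pics
top battery [([0.563, 0.196, 0.054], 0.55), ([0.546, -0.29, 0.0], 0.48), ([0.492, -0.231, -0.0], 0.44)]
top battery_centre [([0.549, -0.289, 0.044], 0.54), ([0.49, -0.234, 0.062], 0.46)]
top housing [([0.557, 0.147, -0.006], 0.82)]
top trough [([0.554, 0.124, 0.044], 0.8)]
top lip [([0.561, 0.199, 0.053], 0.88)]
top plunger_face []
top jar [([0.678, -0.401, -0.0], 0.62)]
top screwdriver [([0.723, -0.127, 0.001], 0.52)]
top carton [([0.362, -0.412, -0.002], 0.81)]
scene battery [([0.543, -0.293, 0.002], 0.86), ([0.496, -0.234, -0.002], 0.81)]
scene battery_centre [([0.493, -0.239, 0.065], 0.76), ([0.544, -0.295, 0.043], 0.7), ([0.678, -0.394, -0.002], 0.25)]
scene housing [([0.554, 0.152, -0.001], 0.77)]
scene trough [([0.55, 0.123, 0.04], 0.7)]
scene lip [([0.562, 0.198, 0.059], 0.85)]
scene plunger_face []
scene jar [([0.68, -0.393, -0.002], 0.87)]
scene screwdriver [([0.729, -0.126, -0.003], 0.64)]
scene carton [([0.358, -0.412, 0.001], 0.73), ([0.678, -0.396, 0.0], 0.65)]
1.0 [ 0.165055   -0.49837873  0.40473063] [3.14152262e+00 2.97742542e-05 3.19785602e-01] 0.09184299900244679
```

View pics/top0.png

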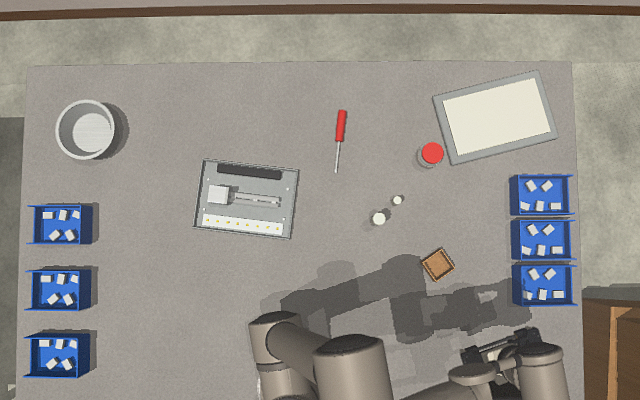

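View pics/scene0.png

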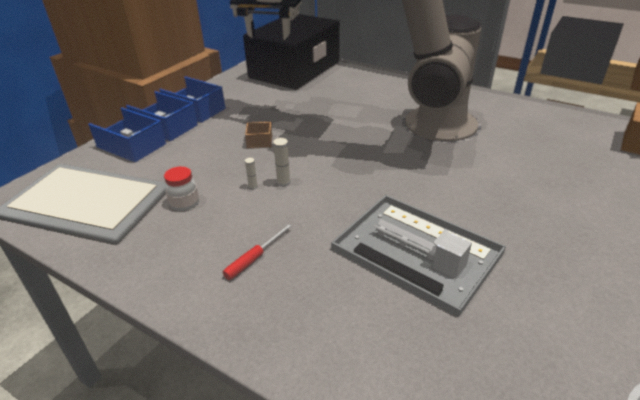

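The top view shows the larger stick at about (379,219), the small look-alike at (397,200), and the housing at about (247,198) with the lip block on its left (+y) side. The scene view agrees: the tall stick is at (282,160) and the small one at (251,172).

I'll move above the larger stick with the jaws turned across the trough.

```bash
python3 -m jog '[[[0.988,-0.368,0.1],-0.358,0.2],[[0.988,-0.368,0.1],-0.358,0.2],[[0.988,-0.368,0.1],-0.358,0.2],[[0.988,-0.368,0.1],-0.358,0.2],[[0.988,-0.368,0.1],-0.358,0.2],[[0.988,-0.368,0.1],-0.358,0.2],[[0.988,-0.368,0.1],-0.358,0.2],[[0.988,-0.368,0.1],-0.358,0.2],[[0.988,-0.368,0.1],-0.358,0.2],[[0.988,-0.368,0.1],-0.358,0.2]]' 20
python3 - <<'E'
from cell import observe,cams,robot,models
import cv2
c="wrist"
im=cams.read_camera(c); cv2.imwrite(f"pics/w1.png",im[:,:,::-1])
for t in ["battery","battery_centre"]:
    print(t,[([round(v,3) for v in d["position"]],round(d["confidence"],2)) for d in models.pinpoint(t,c)[:3]])
s=observe();print(s["time"],s["tool_pos"],s["tool_rot"],s["opening"],s["contact_force"])
E
```

```text
time: 2.25
tool_pos: [0.4931, -0.2354, 0.3649]
tool_rot: [3.142, 0.0, 1.443]
contact_force: [-0.0, -0.2, 0.2]
opening: 0.0734
grip_force: 0.0
battery [([0.491, -0.233, -0.001], 0.85), ([0.543, -0.29, 0.002], 0.62)]
battery_centre [([0.49, -0.235, 0.059], 0.93), ([0.54, -0.29, 0.037], 0.71)]
2.4 [ 0.49330947 -0.2352571   0.36496918] [3.14130994e+00 3.05557930e-04 1.44274647e+00] 0.07362841927556567 [0.02929107 0.1594253  0.06860837]
```

View pics/w1.png

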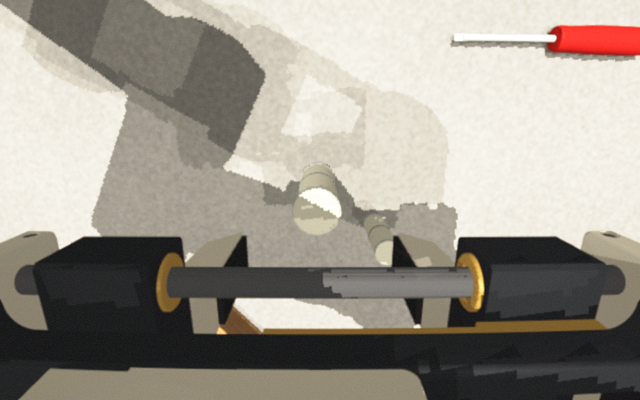

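The wrist view shows the stick's top at (317,212), centred between the fingers, with the small stick clear at (380,240). I'll descend, grip and lift.

```bash
python3 -m jog '[[[0,0.003,0.15],0,0.2],[[0,0,0.278],0,0.2],[[0,0,0.278],0,0.2],[[0,0,0.278],0,0.2],[[0,0,0.278],0,1],[[0,0,0.278],0,1],[[0,0,0.278],0,1],[[0,0,0.278],0,1],[[0,0,0.278],0,1],[[0,0,0.278],0,1]]' 20
python3 -m jog '[[[0,0,-0.03],0,1],[[0,0,-0.15],0,1],[[0,0,-0.3],0,1],[[0,0,-0.3],0,1],[[0,0,-0.3],0,1]]'
```

```text
time: 3.65
tool_pos: [0.4939, -0.2344, 0.2537]
tool_rot: [-3.141, 0.0, 1.445]
contact_force: [-1.4, 0.4, 3.1]
opening: 0.0336
grip_force: 20.0
time: 4.28
tool_pos: [0.4936, -0.2341, 0.373]
tool_rot: [-3.141, -0.0, 1.445]
contact_force: [-0.5, 0.2, -3.0]
opening: 0.0339
grip_force: 20.0
```

```bash
python3 -m jog '[[[0.604,0.032,0],0,1],[[0.604,0.032,0],0,1],[[0.604,0.032,0],0,1],[[0.604,0.032,0],0,1],[[0.604,0.032,0],0,1],[[0.604,0.032,0],0,1],[[0.604,0.032,0],0,1]]'
cat > h.py <<'E'
from cell import observe,cams,robot,models
import numpy as np,cv2
def pix2plane(c,uv,z,M=None):
    M=M or cams.camera_model(c); K=np.array(M["camera_matrix"]);T=np.array(M["pose"])
    p=(np.array(uv)-K[:2,2])/[K[0,0],K[1,1]]; q=p.copy()
    for _ in range(20): q=p/(1+M["k1"]*(q@q))
    d=T[:3,:3]@[q[0],q[1],1]; return T[:3,3]+d*(z-T[2,3])/d[2]
def shot(c,name,ts=()):
    im=cams.read_camera(c); cv2.imwrite(f"pics/{name}.png",im[:,:,::-1])
    for t in ts: print(t,[([round(v,4) for v in d["position"]],round(d["confidence"],2)) for d in models.pinpoint(t,c)[:3]])
E
python3 - <<'E'
from h import *
shot("wrist","w2",["trough","lip","housing","plunger_face","battery"])
shot("wrist","w2b",["trough","lip","housing"])
s=observe();print(s["time"],s["tool_pos"],s["tool_rot"],s["contact_force"])
E
```

```text
time: 5.15
tool_pos: [0.5369, 0.0024, 0.3727]
tool_rot: [-3.14, 0.0, 1.443]
contact_force: [-0.2, -0.1, -3.2]
opening: 0.0338
grip_force: 20.0
trough [([0.5544, 0.1255, 0.0433], 0.6)]
lip []
housing [([0.5556, 0.1496, -0.0021], 0.63)]
plunger_face []
battery [([0.5381, 0.0023, 0.1163], 0.62)]
trough [([0.5535, 0.1249, 0.0424], 0.92)]
lip []
housing []
5.65 [0.53707524 0.00356116 0.37357028] [3.14145108e+00 7.91340187e-05 1.44429030e+00] [ 0.55532136  0.30020011 -3.27339317]
```

View pics/w2.png

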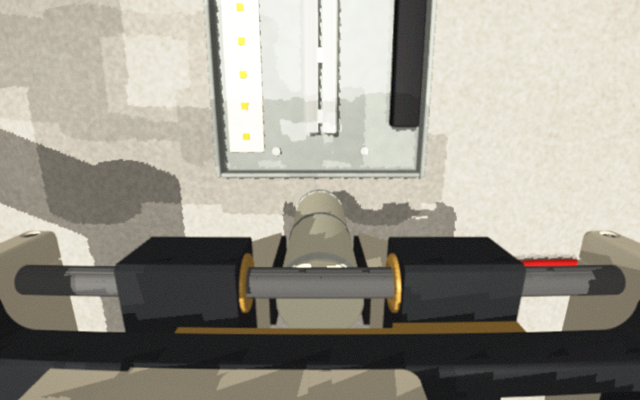

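Run:
```python
import cv2
im=cv2.imread("pics/w2.png")[0:190,195:445]
cv2.imwrite("pics/w2c.png",cv2.resize(im,None,fx=3,fy=3,interpolation=cv2.INTER_CUBIC))
```

```text
(no output)
```

View pics/w2c.png

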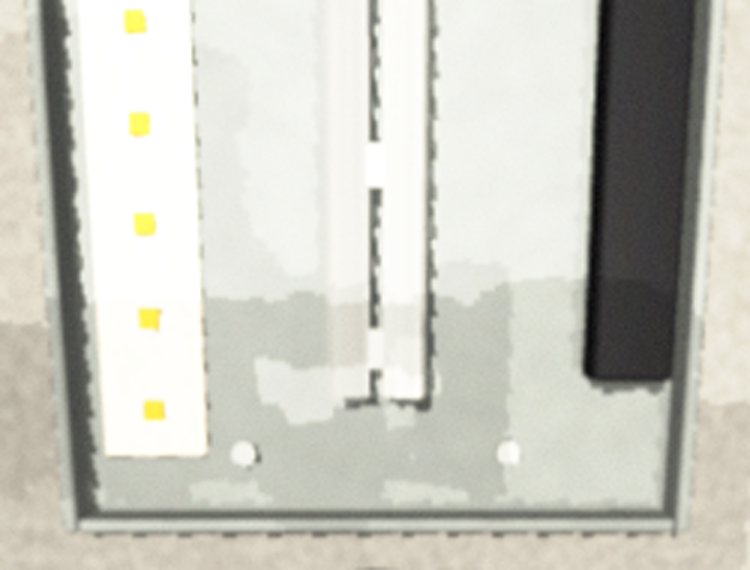

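The crop shows the outer rim corners at (218.3,176.7) and (422.3,176.7). The trough's groove runs down u≈320 from v=3 to v=132, and its open end is at v≈133.

Run:
```python
from h import *
L=pix2plane("wrist",(218.3,176.7),.022);R=pix2plane("wrist",(422.3,176.7),.022)
A=pix2plane("wrist",(195+374.5/3,3.3),.02);B=pix2plane("wrist",(195+375/3,131),.02)
E1=pix2plane("wrist",(195+329/3,132),.03);E2=pix2plane("wrist",(195+429/3,132),.03)
print(L,R,np.linalg.norm(R-L),(L+R)/2,"x-ang",np.arctan2(*(R-L)[1::-1]))
print(A,B,"axis-ang",np.arctan2(*(A-B)[1::-1])-np.pi/2); print(E1,E2,(E1+E2)/2)
th=np.arctan2(*(R-L)[1::-1]); 
for a in (th,np.arctan2(*(A-B)[1::-1])-np.pi/2):
    y=np.array([-np.sin(a),np.cos(a)]); m=(L+R)[:2]/2
    print("trough pred",m+y*.120,"apex pred",B[:2]+y*.075)
M=np.array(cams.camera_model("top")["pose"]);
```

```text
[0.43774551 0.02208134 0.022     ] [ 0.64131357 -0.0037913   0.022     ] 0.20520561917452482 [0.53952954 0.00914502 0.022     ] x-ang -0.12641798748175295
[0.55907906 0.16630418 0.02      ] [0.5449114 0.0536191 0.02     ] axis-ang -0.1250716555782061
[0.53047899 0.05511724 0.03      ] [0.56176134 0.05113812 0.03      ] [0.54612016 0.05312768 0.03      ]
trough pred [0.55465932 0.12818741] apex pred [0.55436752 0.12802059]
trough pred [0.55449904 0.12820767] apex pred [0.55426734 0.12803325]
```

```bash
python3 -m jog '[[[0.4225,0.004,0],0,1],[[0.4225,0.004,0],0,1],[[0.4225,0.004,0],0,1],[[0.4225,0.004,0.1],0,1],[[0.4225,0.004,0.2],0,1],[[0.4225,0.004,0.2],0,1],[[0.4225,0.004,0.2],0,1]]'
python3 -m jog '[[[0,0,0.01],0,1],[[0,0,0.01],0,1]]'
python3 -m jog '[[[0,0,0.01],0,1],[[0,0,0.01],0,1]]'
```

```text
time: 6.52
tool_pos: [0.5606, 0.1711, 0.295]
tool_rot: [3.139, -0.001, 1.444]
contact_force: [0.7, 0.6, -2.0]
opening: 0.0332
grip_force: 20.0
time: 6.78
tool_pos: [0.5601, 0.171, 0.2904]
tool_rot: [3.14, -0.0, 1.444]
contact_force: [-0.8, -0.2, -2.8]
opening: 0.0333
grip_force: 20.0
time: 7.02
tool_pos: [0.5599, 0.1711, 0.2853]
tool_rot: [-3.141, 0.0, 1.444]
contact_force: [-0.2, -0.2, -2.6]
opening: 0.0337
grip_force: 20.0
```

```bash
python3 -m jog '[[[0,0,0.006],0,1],[[0,0,0.006],0,1]]' 
python3 -m jog '[[[0,0,0.005],0,1],[[0,0,0.005],0,1]]' 8
```

```text
time: 7.28
tool_pos: [0.5599, 0.1711, 0.2828]
tool_rot: [-3.141, 0.0, 1.444]
contact_force: [-0.0, 0.1, -2.7]
opening: 0.0336
grip_force: 20.0
time: 7.52
tool_pos: [0.56, 0.1712, 0.2821]
tool_rot: [3.141, -0.0, 1.445]
contact_force: [-1.3, -0.0, 4.1]
opening: 0.0337
grip_force: 8.0
```

```bash
python3 -m jog '[[[-0.01,0,0],0,1],[[-0.02,0,0],0,1],[[-0.03,0,0],0,1],[[-0.04,0,0],0,1],[[-0.05,0,0.001],0,1],[[-0.06,0,0.003],0,1],[[-0.07,0,0.005],0,1],[[-0.08,0,0.007],0,1],[[-0.08,0,0.007],0,1]]' 5
python3 - <<'E'
from h import *
shot("wrist","w3",["battery"])
E
```

```text
time: 8.65
tool_pos: [0.5559, 0.139, 0.2781]
tool_rot: [-3.141, 0.0, 1.444]
contact_force: [-1.3, -0.3, 1.7]
opening: 0.0338
grip_force: 5.0
battery [([0.5596, 0.1703, 0.0321], 0.62)]
```

View pics/w3.png

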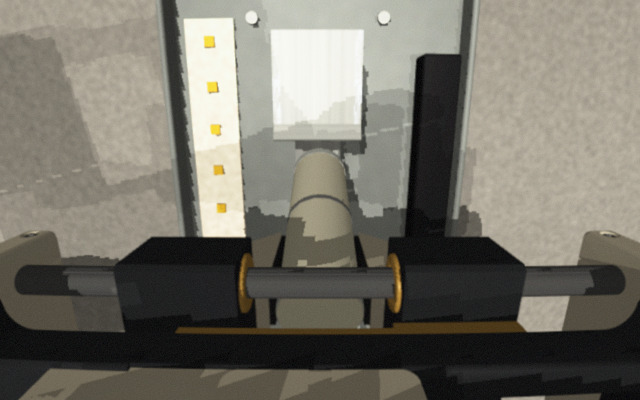

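The wrist view shows the stick tilted about 20°, with its foot at (318,160) still in place just in front of the lip edge (v≈138). The tipping works, so I'll continue along the arc.

```bash
python3 -m jog '[[[-0.018,0,0.007],0,1],[[-0.036,0,0.015],0,1],[[-0.053,0,0.025],0,1],[[-0.07,0,0.035],0,1],[[-0.085,0,0.046],0,1],[[-0.1,0,0.062],0,1],[[-0.112,0,0.077],0,1],[[-0.122,0,0.091],0,1],[[-0.132,0,0.108],0,1],[[-0.14,0,0.125],0,1],[[-0.146,0,0.142],0,1],[[-0.146,0,0.142],0,1]]'
python3 - <<'E'
from h import *
shot("wrist","w4",["battery","battery_centre"])
E
```

```text
time: 10.25
tool_pos: [0.5484, 0.0815, 0.2206]
tool_rot: [-3.14, -0.0, 1.444]
contact_force: [-0.4, -0.4, -0.4]
opening: 0.0342
grip_force: 5.0
battery [([0.5573, 0.1697, 0.0396], 0.65)]
battery_centre [([0.5483, 0.1092, 0.0597], 0.63)]
```

View pics/w4.png

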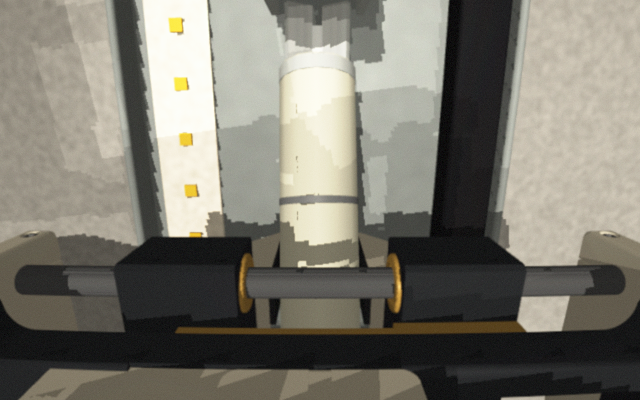

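The stick is at about 75° with its head band at (317,62), lined up with the bracket. I'll lower it the rest of the way, open briefly so it settles in the V, then grip firmly.

```bash
python3 -m jog '[[[-0.003,0,0.015],0,1],[[-0.006,0,0.03],0,1],[[-0.008,0,0.045],0,1],[[-0.008,0,0.053],0,1],[[-0.008,0,0.053],0,1],[[-0.008,0,0.053],0,0.5],[[-0.008,0,0.053],0,0.5],[[-0.008,0,0.053],0,0.5],[[-0.008,0,0.053],0,0.5]]'
python3 - <<'E'
from h import *
shot("wrist","w5",["battery","battery_centre","plunger_face","lip"])
E
python3 -m jog '[[[0,0,0],0,1],[[0,0,0],0,1],[[0,0,0],0,1],[[0,0,0],0,1]]' 45
```

```text
time: 11.52
tool_pos: [0.5482, 0.0783, 0.2004]
tool_rot: [3.141, 0.0, 1.445]
contact_force: [-1.0, -1.0, -0.6]
opening: 0.0457
grip_force: 0.0
battery [([0.5585, 0.1713, 0.0389], 0.89)]
battery_centre [([0.5495, 0.108, 0.0428], 0.67)]
plunger_face []
lip []
time: 12.28
tool_pos: [0.5472, 0.0784, 0.2001]
tool_rot: [-3.138, 0.0, 1.445]
contact_force: [-4.8, 0.9, 4.7]
opening: 0.0331
grip_force: 45.0
```

View pics/w5.png

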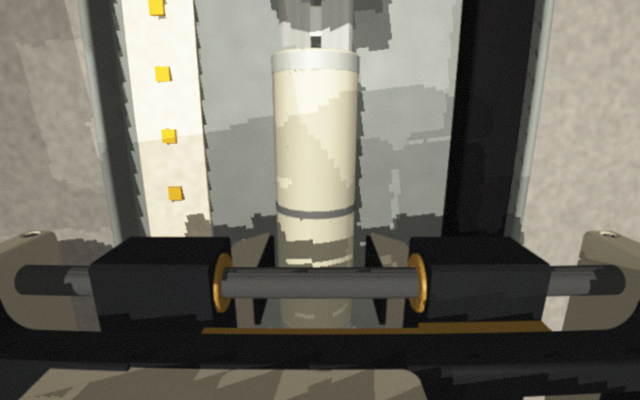

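The stick now lies flat in the V with its head band at (315,60), about 1 mm left of the finger centre. I'll centre the hand and push in stages, watching the force.

```bash
python3 -m jog '[[[0,-0.003,-0.001],0,1],[[0.02,-0.003,-0.001],0,1],[[0.04,-0.003,-0.001],0,1],[[0.06,-0.003,-0.001],0,1],[[0.08,-0.003,-0.001],0,1],[[0.1,-0.003,-0.001],0,1],[[0.1,-0.003,-0.001],0,1]]'
python3 -m jog '[[[0.01,0,0],0,1],[[0.02,0,0],0,1],[[0.02,0,0],0,1]]'
python3 -m jog '[[[0.0075,0,0],0,1],[[0.0075,0,0],0,1]]'
python3 -m jog '[[[0.0075,0,0],0,1],[[0.0075,0,0],0,1]]'
```

```text
time: 13.15
tool_pos: [0.5521, 0.1188, 0.2007]
tool_rot: [3.141, -0.0, 1.445]
contact_force: [-0.2, 0.1, -2.3]
opening: 0.0329
grip_force: 45.0
time: 13.52
tool_pos: [0.5531, 0.1258, 0.2006]
tool_rot: [-3.142, 0.001, 1.445]
contact_force: [0.1, -1.8, -2.1]
opening: 0.033
grip_force: 45.0
time: 13.78
tool_pos: [0.5534, 0.1286, 0.2006]
tool_rot: [-3.141, 0.001, 1.444]
contact_force: [-1.1, -6.1, -1.5]
opening: 0.0329
grip_force: 45.0
time: 14.02
tool_pos: [0.5538, 0.1314, 0.2006]
tool_rot: [-3.141, 0.001, 1.444]
contact_force: [-0.8, -6.0, -2.0]
opening: 0.0327
grip_force: 45.0
```

```bash
python3 -m jog '[[[0.0075,0,0],0,1],[[0.0075,0,0],0,1]]'
python3 -m jog '[[[0.005,0,0],0,1],[[0.005,0,0],0,1]]'
python3 -m jog '[[[0.005,0,0],0,1],[[0.005,0,0],0,1]]'
```

```text
time: 14.28
tool_pos: [0.5541, 0.1342, 0.2006]
tool_rot: [-3.141, 0.002, 1.444]
contact_force: [-0.9, -6.9, -1.7]
opening: 0.0332
grip_force: 45.0
time: 14.52
tool_pos: [0.5544, 0.136, 0.2005]
tool_rot: [-3.141, 0.002, 1.444]
contact_force: [-1.5, -8.7, -2.0]
opening: 0.0327
grip_force: 45.0
time: 14.78
tool_pos: [0.5545, 0.1366, 0.2005]
tool_rot: [-3.14, 0.004, 1.445]
contact_force: [-2.1, -16.6, -0.9]
opening: 0.033
grip_force: 45.0
```

The force jumped to 16.6 N after 10 mm or so of spring travel, so the contact is at its stop. I'll hold and check.

```bash
python3 -m jog '[[[0.001,0,0],0,1],[[0.001,0,0],0,1],[[0.001,0,0],0,1],[[0.001,0,0],0,1]]'
python3 - <<'E'
from h import *
shot("wrist","w6",["battery","battery_centre"]); shot("top","t6",["battery_centre","lip"])
s=observe();print(s["time"],s["tool_pos"],s["contact_force"],s["grip_force"])
E
```

```text
time: 15.28
tool_pos: [0.5545, 0.1367, 0.2004]
tool_rot: [-3.14, 0.005, 1.444]
contact_force: [-2.2, -18.0, 0.4]
opening: 0.0331
grip_force: 45.0
battery []
battery_centre [([0.5558, 0.1641, 0.0425], 0.91)]
battery_centre [([0.5577, 0.1444, 0.0004], 0.72), ([0.55, -0.2938, 0.0404], 0.48)]
lip [([0.5651, 0.198, 0.0565], 0.71)]
15.575 [0.55454426 0.13667094 0.20043833] [ -1.53363412 -18.37490342  -0.8238131 ] 45.0003719329834
```

View pics/w6.png

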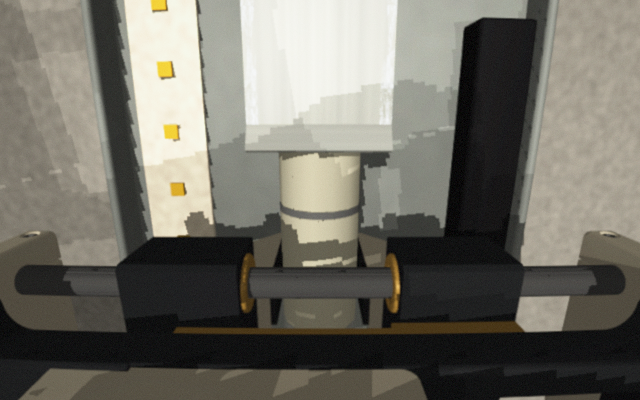

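The stick is under the lip (edge at v≈150) and on the trough's axis. The force is steady at about 18 N and the middle measures within a few mm of home, so I'm handing in.

```bash
python3 -c "
from cell import robot
print(robot.hand_in())"
```

```text
the job is handed in; nothing more can be done
None
```

I handed the job in with the larger battery stick lying in the trough under the lip, still gripped at 45 N and pushing on the sprung contact at a steady 18 N or so, which I read as fully home; the hand-in returned no verdict.

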